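Uncover the power box's terminals

TASK

Open the terminal well of the bench power box: press the snap tab beside the black cover all the way down so that it clicks in, then push the released cover along its guides, away from its seat, until the whole terminal well is open and the cover lies flat on the parking deck behind it. Only press and push: do not lift or carry the cover, force it past the latch, or disturb the mug, the hand microphone or the small metal box.

Things in the scene. Friction and masses are not known exactly. Their poses are not given: they have to be found in the camera images.
- box: Fixed grey power box. Origin: on the table under the seat's centre; x points the way the cover slides off (roughly away from the robot), y to its left (the tab's side), z up. Case: x -70 to 162, y -64 to 98 mm; flat deck 58 mm above the table. Guides 10 mm high above the deck run along x beside the cover, inner faces at y = +-46.5, outer +-54.5 mm, from x = -56 to 160 mm.
- well (a point): Centre of the mouth of the terminal well, level with the deck, at box x = 0, y = 0 under the seated cover. The well spans x -40 to 40, y -36 to 36 mm, 23 mm deep. On the near side a lip 4 mm high above the deck, x -56 to -50 mm, keeps the cover from sliding back; beyond it the end is open.
- end_stop (a point): Middle of the near face of the end stop at deck level (box x = 152, y = 0 mm), a bar 10 mm high across the far end of the parking deck.
- cover: Loose black plastic cover, a slab 96 (its x, along the slide) x 90 x 18 mm, 0.06 to 0.14 kg. Origin: centre of its underside. Seated: box x = 0 +-1, y = 0, on the deck; top 76 mm above the table, near upright face at box x = -48 mm, free to push above the 4 mm lip. Against the end stop it is at box x = 104 mm; the well is fully open from x = 88 mm.
- tab_top (a point): Centre of the flat top of the snap tab, a square black key 30 x 30 mm outside the guide at box x = 60, y = 76 mm; 82 mm above the table when out, 74 mm when fully in. It moves straight down. Its steel hook bar, 6 mm above the deck, stands across the cover's far edge and sinks under the deck as the tab is pressed.
- tab (a joint): Travel of the snap tab in metres: 0 out (cover latched), 0.008 fully in. Needs about 4 N, and stays in where it is left. The hook is clear of the cover from 0.006 m.
- mug: White mug, 76 mm across, 90 mm high; origin at the centre of its foot. A bystander: leave it alone.
- mic: Black hand microphone lying on the table, 85 x 55 x 30 mm; origin at the centre of its underside. A bystander: leave it alone.
- attenuator: Small metal box with a knob on top, 70 x 50 x 59 mm; origin at the centre of its underside. A bystander: leave it alone.
There are look-alikes about, which are no part of the job. Leave any red or yellow look-alike of the cover alone.

How it is judged:
By the outcome, as a careful person would: the job done as asked, in the order asked, and still so for the second after the job is handed in, with the robot touching nothing.
It also fails if it takes over 38 s, if anything falls off the work surface, if the arm or the gripper's body presses on something with over 40 N, if the wrist force passes 120 N, or if a joint passes its speed limit or range.

ROBOT

A 6-joint arm with a two-finger parallel gripper is mounted at the origin on the work surface. World frame = base frame: x ahead of the robot, y to its left, z up, the work surface at z = 0. Lengths are in mm, angles in rad, forces in N, time in s.
With the tool pointing down it reaches from about 275 to 1000 mm from the base axis. Payload 8.4 kg.
Tool frame: the origin (TCP) lies at the centre of the arm's flange, where the gripper is bolted on; the fingertips stand 173 mm ahead of it and the grasp point (between the pads) lies 155 mm ahead of it; z points along the fingers, y is the direction in which the jaws open and shut (so a half turn about z gives the same grasp; the last joint's range is limited). The gripper opens to 85 mm and grips with 20 to 120 N. Pads are 22 mm wide; open, the fingers measure 114 mm over their backs; the gripper's body (76 mm by 85 mm) begins 54 mm behind the grasp point. The pads swing forward as they close: fully open they stand 13 mm farther back than shut.
Start: joints at [-1.131, 0.353, 1.633, -0, 1.155, -0.002], TCP at [267.229, -564.994, 404.681] pointing down, gripper open.
Joint ranges: [-2.63, 2.63], [-0.92, 2.1], [0.06, 2.66], [-1.3, 4.44], [0, 2.69], [-3.02, 3.02]. Speed limits (rad/s): [2.22, 2.22, 2.79, 3.14, 3.14, 3.14].

INTERFACE

Orientations are given as [roll, pitch, yaw] about the fixed x, y, z axes, in that order (R = Rz(yaw) Ry(pitch) Rx(roll)).
In Python, from rig import sense, grab_frame, camera_model, sign_off gives the robot as it stands. The module is installed in compiled form; this text tells all that it offers.
- The arm moves only by the tool step_arm, never from a script. Its argument "commands" is a list of rows, each a list of 3 entries, a list of its own where there are three numbers: the shift along the tool's x, y, z in mm, then the turn about the tool's z in rad, then the opening, from 0 (shut) to 1 (fully open). A call has 1 to 20 rows; each row shifts and turns the pose as measured when the row begins, along the tool's axes as they then stand; what a row does not reach is not made up. A row lasts 1/8 s, in which the tool goes at most 62.5 mm and 10.7 degrees, less where a joint would pass 70% of its speed; a pose out of reach is approached as far as the arm can. A call with a gripper value outside its range is refused whole. The fingers move at their own pace and stop on an object; "force" is the grip in N (left out, the last holds). Time passes only in rows, so rows that do not move let the fingers close. It gives the time, the measured TCP pose, the force and the opening at its end, in the units of the state.
- sense(): the state, without advancing time (a new reading comes with each control period).
- grab_frame(name): name is "scene" or "top" or "wrist"; returns the picture (384x512x3 uint8, blue, green, red); there is no depth.
- camera_model(name): a dict with "fx", "fy", "cx", "cy" (pixels), "R" (3x3) and "t" (3): a world point X has camera coordinates R X + t. Camera axes: x right, y down, z forward; pixel columns grow to the right and rows downward; lengths in mm; the calibration is good to about 2 mm. A picture is of the moment at which its call begins: read the wrist's pose just before it. camera_model takes no time and is no camera call; for the wrist camera it gives the pose at the moment of the call.
- sign_off(): hands the job in, once; it reports no verdict.
The state is a dict: "clock": time; "qpos": joint angles; "qvel": joint speeds; "joint_efforts": joint torques, N m; "eef_pos": TCP position; "tcp_rot": TCP orientation; "contact_force": force on the tool from outside, world axes, zero at the start; "wrist_torque": the same for the moment, N m; "opening": opening from 0.0 (shut) to 1.0 (fully open).
Only numpy, scipy, OpenCV 4.12 (cv2) and the standard library are available. Lean on these libraries where they do the work, as an engineer would, in place of code of your own. Each camera call takes 0.05 s, during which the arm holds its last target. There are 200 camera calls.

## Working session

There is one attempt and no reset: what is moved stays moved. The work goes in short steps, Python scripts to look and compute and a tool call to move; the robot and the scene stay as the last step left them, time stands still between calls to the robot, and variables do not carry over. Pictures are saved under pics/ and viewed, about 8 in all and at most 12, crops included, and the job is handed in when it is done.

Besides the shell and the picture viewer there is one more tool, called after "Request:" by a JSON object that holds its "fn" and its "kwargs". step_arm: Moves the arm, as the interface text tells. Its arguments: {"type":"object","properties":{"commands":{"type":"array","items":{"type":"array"}},"force":{"type":"number"}},"required":["commands"]}

```bash
mkdir -p pics; cat > h.py <<'E'
import cv2, numpy as np
from rig import *
def ray(name,u,v,z,m=None):
    m=m or camera_model(name); R=np.array(m['R']);t=np.array(m['t'])
    d=R.T@np.array([(u-m['cx'])/m['fx'],(v-m['cy'])/m['fy'],1]); c=-R.T@t
    return c+d*(z-c[2])/d[2]
def proj(name,X,m=None):
    m=m or camera_model(name); p=np.array(m['R'])@np.array(X,float)+np.array(m['t'])
    return np.array([m['fx']*p[0]/p[2]+m['cx'],m['fy']*p[1]/p[2]+m['cy']])
E
python3 - <<'E'
from h import *
print(sense())
a=grab_frame('top');b=grab_frame('scene')
cv2.imwrite('pics/top.png',a);cv2.imwrite('pics/scene.png',b)
cv2.imwrite('pics/both.png',cv2.resize(np.vstack([a,b]),None,fx=.78,fy=.78))
for n in('top','scene'):
    m=camera_model(n);print(n,m['fx'],-np.array(m['R']).T@m['t'])
E
```

```text
{'clock': 0.0, 'qpos': array([-1.13142920e+00,  3.53637613e-01,  1.63411366e+00,  3.18018113e-05,
        1.15517550e+00, -2.42289880e-03]), 'qvel': array([ 0.00105821,  0.00151798, -0.00073082,  0.00069103,  0.00151901,
       -0.00137869]), 'joint_efforts': array([-9.62427803e-04, -6.05258346e+01, -3.42067909e+01, -1.21336452e-04,
        9.48950270e-03, -3.81835406e-06]), 'eef_pos': array([ 267.12036413, -564.79403856,  403.97685618]), 'tcp_rot': array([-3.14025862e+00, -3.23095632e-05,  4.41777146e-01]), 'contact_force': array([1.00583238, 0.9937056 , 0.12781388]), 'wrist_torque': array([-0.01609615, -0.03868053, -0.01006316]), 'opening': 1.0033124500511128}
top 493.74030127199933 [ 334.09210099   82.11773954 1125.99408208]
scene 495.0594110503219 [1181.4806176   688.83887688  857.82665335]
```

View pics/top.png

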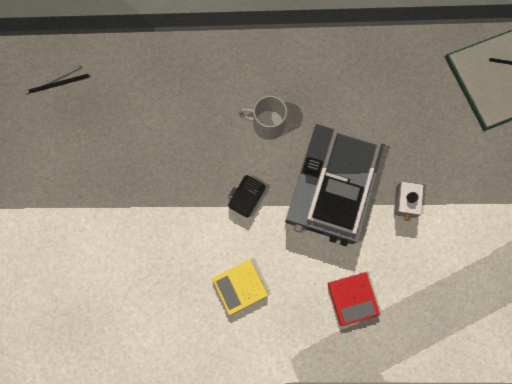

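View pics/scene.png

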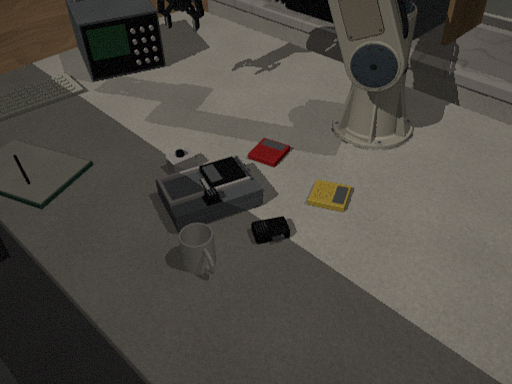

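The top view shows the grey box at about (337,183), with the black cover at (337,203) and the tab at (313,167). The mug is at (270,117), the mic at (247,196) and the attenuator at (411,199). The red (354,299) and yellow (240,287) slabs are look-alikes. The one meant is the black cover between the guides on the box. I'll check it in an enlarged crop.

```bash
python3 - <<'E'
from h import *
a=cv2.imread('pics/top.png')[115:255,270:400]
c=cv2.resize(a,None,fx=4.2,fy=4.2,interpolation=cv2.INTER_CUBIC)
c=np.clip(255*(c/255.)**.6,0,255).astype('uint8')
cv2.imwrite('pics/c1.png',c)
E
```

```text
(no output)
```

View pics/c1.png

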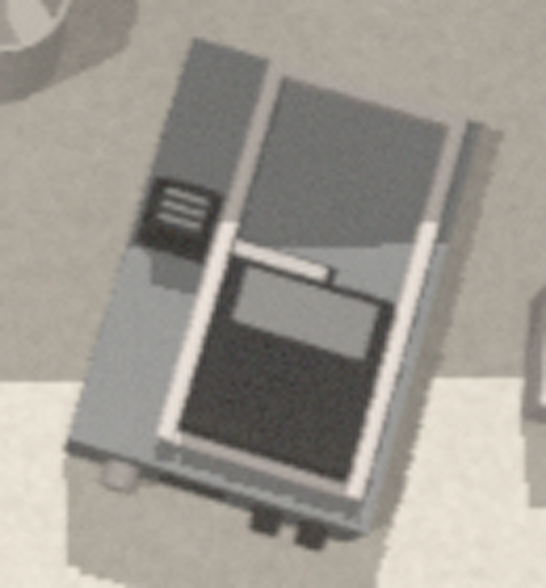

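The crop shows the black cover (top corners about (178,430), (352,482), (393,303), (237,258)), with the light hook bar across its far edge. The tab with three ribs is at crop (182,212). This matches the description.

```bash
cat >> h.py <<'E'
def b2w(p,P):
    c,s=np.cos(P[2]),np.sin(P[2]); return np.array([P[0]+c*p[0]-s*p[1],P[1]+s*p[0]+c*p[1],p[2]])
E
python3 - <<'E'
from h import *
from scipy.optimize import least_squares
pts=[((193,38),(162,98,58)),((68,448),(-70,98,58)),((178,430),(-48,45,76)),((352,482),(-48,-45,76)),((393,303),(48,-45,76)),((237,258),(48,45,76)),((182,212),(60,76,82)),((158,437),(-56,54.5,68)),((365,498),(-56,-54.5,68)),((467,120),(160,-54.5,68))]
W=[(ray('top',(u+.5)/4.2-.5+270,(v+.5)/4.2-.5+115,b[2]),b) for (u,v),b in pts]
f=lambda P:np.concatenate([(b2w(b,P)-w)[:2] for w,b in W])
r=least_squares(f,[400,80,-.3],loss='soft_l1',f_scale=2)
P=r.x;print(P);print(f(P).reshape(-1,2).round(1))
np.save('P.npy',P)
for b in[(60,76,82),(-48,0,76),(104,0,58)]:print(b,b2w(b,P).round(1),proj('scene',b2w(b,P)).round())
for n,px,z in[('mug',(270,117),90),('mic',(247,196),30),('att',(411,199),50)]:print(n,ray('top',*px,z).round())
E
```

```text
[ 531.4098212  -104.06737396  -75.73269005]
[[-1.   1.2]
 [ 2.4 -0.1]
 [ 0.9 -1.9]
 [ 0.7  0.1]
 [-1.2 -3.4]
 [ 1.9  2.2]
 [-0.6 -0.5]
 [-1.5  0.1]
 [-2.6  1.4]
 [ 1.1 -0.2]]
(60, 76, 82) [613. -52.  82.] [212. 190.]
(-48, 0, 76) [486.1 -88.3  76. ] [239. 163.]
(104, 0, 58) [ 629.6 -138.2   58. ] [185. 186.]
mug [725.  39.  90.]
mic [560.  95.  30.]
att [ 538. -269.   50.]
```

Request:
{"fn": "step_arm", "kwargs": {"commands": [[[44,-26,0],0,0],[[44,-26,0],0,0],[[44,-26,0],0,0],[[44,-26,0],0,0],[[44,-26,0],0,0],[[44,-26,0],0,0],[[44,-26,0],0,0],[[44,-26,0],0,0],[[44,-26,0],0,0],[[44,-26,0],0,0],[[44,-26,0],0,0],[[44,-26,0],0,0],[[0,0,0],0.155,0],[[0,0,0],0.155,0],[[0,0,0],0.155,0],[[0,0,0],0.155,0],[[0,0,0],0.155,0],[[0,0,0],0,0]], "force": 40}}

```text
clock: 2.35
eef_pos: [620.6, -39.1, 397.9]
tcp_rot: [-3.141, 0.009, -0.356]
contact_force: [-0.1, -0.1, 0.0]
opening: -0.003
```

```bash
cat > d.py <<'E'
import sys
from h import *
P=np.load('P.npy');P[2]=(P[2]+np.pi)%(2*np.pi)-np.pi
from scipy.spatial.transform import Rotation as Ro
def go(bx,by,ztip):
    s=sense();R=Ro.from_euler('xyz',s['tcp_rot']).as_matrix()
    t=b2w((bx,by,ztip),P)+[0,0,173]
    e=s['eef_pos'];ax=R@[0,0,1]; tip=e+173*ax
    print('t',s['clock'],'tip',tip.round(1),'yaw',s['tcp_rot'].round(4),'turn',s['tcp_rot'][2]-P[2],'F',s['contact_force'].round(1),'open',s['opening'])
    c,q=np.cos(P[2]),np.sin(P[2]);d=tip[:2]-P[:2]
    print('box tip',(c*d[0]+q*d[1]).round(1),(-q*d[0]+c*d[1]).round(1),'shift tool',(R.T@(t-[0,0,173]-tip)).round(1))
if __name__=='__main__': go(*map(float,sys.argv[1:4]))
E
python3 d.py 60 76 95; python3 - <<'E'
from h import *
m=camera_model('wrist')
a=grab_frame('wrist');cv2.imwrite('pics/w1.png',a)
b=grab_frame('scene')
print((-np.array(m['R']).T@m['t']).round())
P=np.load('P.npy')
for p in[(60,76,82),(-48,45,76),(-48,-45,76),(48,45,76),(48,-45,76),(162,98,58)]:print(p,proj('wrist',b2w(p,P),m).round())
E
```

```text
t 2.35 tip [619.1 -38.4 224.9] yaw [-3.1413  0.0093 -0.3562] turn -0.021765728004639273 F [-0.1 -0.1  0. ] open -0.003353144723519881
box tip 61.3 90.8 shift tool [  0.2  14.8 129.9]
[696. -67. 366.]
(60, 76, 82) [271. 173.]
(-48, 45, 76) [303. 275.]
(-48, -45, 76) [393. 273.]
(48, 45, 76) [305. 183.]
(48, -45, 76) [405. 181.]
(162, 98, 58) [243.  50.]
```

View pics/w1.png

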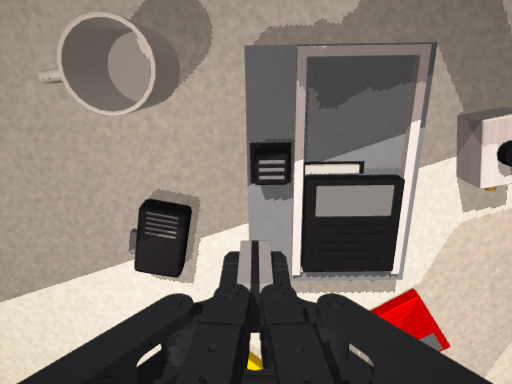

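The wrist view shows the cover at (302–405, 176–272), the tab at about (271,163), and the tip of the shut fingers at (255,241). Predictions are off by up to about 7 px, so I'm refitting with both views.

```bash
python3 - <<'E'
from h import *
a=cv2.imread('pics/w1.png')[30:290,235:445]
c=cv2.resize(a,None,fx=2.8,fy=2.8,interpolation=cv2.INTER_CUBIC)[:600]
c=np.clip(255*(c/255.)**.5,0,255).astype('uint8')
cv2.imwrite('pics/c2.png',c)
E
```

```text
(no output)
```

View pics/c2.png

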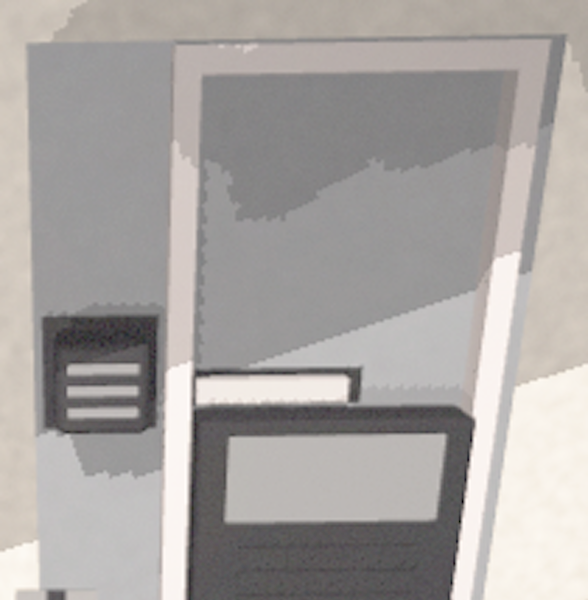

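The tab ribs sit about 3 px from the prediction, roughly 3 mm, so I'll aim at box x of about 62.

Request:
{"fn": "step_arm", "kwargs": {"commands": [[[1,5,20],-0.022,0],[[1,5,25],0,0],[[0,4,25],0,0],[[0,0,25],0,0],[[0,0,20],0,0],[[0,0,8],0,0],[[0,0,0],0,0]]}}

```text
clock: 3.32
eef_pos: [617.4, -53.2, 272.2]
tcp_rot: [-3.14, 0.007, -0.311]
contact_force: [-0.2, 0.8, 0.6]
opening: -0.001
```

```bash
python3 d.py 62 76 84; python3 - <<'E'
from h import *
a=grab_frame('wrist')
c=cv2.resize(a[100:384,150:480],None,fx=2,fy=2,interpolation=cv2.INTER_CUBIC)
c=np.clip(255*(c/255.)**.5,0,255).astype('uint8')
cv2.imwrite('pics/c3.png',c)
E
```

```text
t 3.325 tip [616.2 -52.6  99.2] yaw [-3.1404  0.0074 -0.311 ] turn 0.023490589740228884 F [-0.2  0.8  0.6] open -0.0012069597860953777
box tip 63.2 76.5 shift tool [-1.1  0.5 15.2]
```

View pics/c3.png

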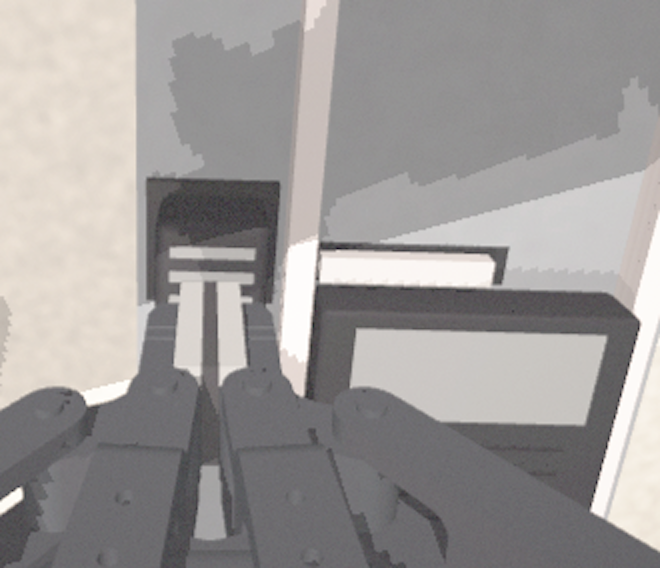

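The fingers are centred over the tab (crop x 210 for both). Pressing now.

Request:
{"fn": "step_arm", "kwargs": {"commands": [[[-0.5,0,8],0.02,0],[[0,0,6],0,0],[[0,0,4],0,0],[[0,0,3],0,0],[[0,0,3],0,0],[[0,0,0],0,0]]}}

```text
clock: 4.12
eef_pos: [617.7, -52.9, 249.5]
tcp_rot: [-3.14, 0.003, -0.332]
contact_force: [1.3, -0.1, -0.4]
opening: -0.004
```

```bash
python3 d.py 62 76 74
```

```text
t 4.125 tip [617.2 -52.4  76.5] yaw [-3.1396  0.0034 -0.3316] turn 0.0028739759852347557 F [ 1.3 -0.1 -0.4] open -0.004057765269061499
box tip 64.1 77.0 shift tool [-2.1  1.   2.5]
```

Request:
{"fn": "step_arm", "kwargs": {"commands": [[[-1,0,3],0,0],[[0,0,2],0,0]]}}

```text
clock: 4.38
eef_pos: [617.5, -52.8, 247.2]
tcp_rot: [-3.139, 0.001, -0.331]
contact_force: [-12.6, 1.1, 35.2]
opening: 0.002
```

Request:
{"fn": "step_arm", "kwargs": {"commands": [[[0,0,2],0,0]]}}

```text
clock: 4.5
eef_pos: [617.4, -52.8, 247.3]
tcp_rot: [-3.139, 0.001, -0.331]
contact_force: [-8.9, 0.0, 24.4]
opening: 0.001
```

The tab bottomed out at tip z of about 74 mm with a firm reaction. I'll lift and move to behind the cover. From box (64,77) to (-88,0) is a tool shift of about x -152, y +77.

Request:
{"fn": "step_arm", "kwargs": {"commands": [[[0,0,-25],0,0],[[0,0,-30],0,0],[[-25,13,0],0,0],[[-25,13,0],0,0],[[-25,13,0],0,0],[[-25,13,0],0,0],[[-25,13,0],0,0],[[-25,13,0],0,0],[[0,0,0],0,0]]}}

```text
clock: 5.62
eef_pos: [444.4, -78.0, 302.4]
tcp_rot: [-3.139, 0.001, -0.331]
contact_force: [0.8, -0.3, 0.1]
opening: 0.005
```

```bash
python3 d.py -84 0 67; python3 - <<'E'
from h import *
a=grab_frame('wrist')
c=np.clip(255*(a/255.)**.5,0,255).astype('uint8')
cv2.imwrite('pics/c4.png',c)
P=np.load('P.npy')
for p in[(48,45,76),(48,-45,76),(-48,45,76),(-48,-45,76),(60,76,74),(-84,0,67)]:print(p,proj('wrist',b2w(p,P)).round())
E
```

```text
t 5.625 tip [444.5 -77.5 129.4] yaw [-3.1387e+00  5.0000e-04 -3.3120e-01] turn 0.0032318366252386266 F [ 0.8 -0.3  0.1] open 0.004659708686190048
box tip -90.8 -3.4 shift tool [ 6.9 -3.2 62.4]
(48, 45, 76) [159. -44.]
(48, -45, 76) [340. -43.]
(-48, 45, 76) [173. 147.]
(-48, -45, 76) [326. 148.]
(60, 76, 74) [ 95. -71.]
(-84, 0, 67) [250. 200.]
```

View pics/c4.png

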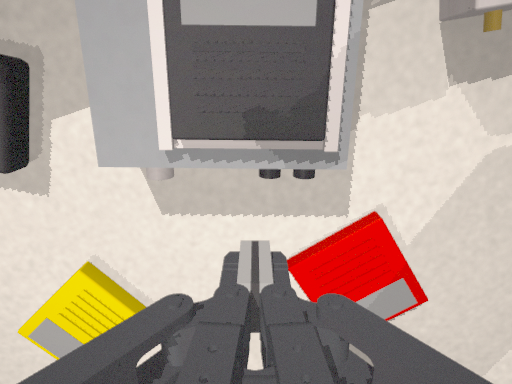

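The cover is still seated, with its near edge at v≈140 and centre u≈248. The view is consistent with the pose to within about 4 mm in x. Next I descend behind it to tip z of about 66, which is above the lip.

Request:
{"fn": "step_arm", "kwargs": {"commands": [[[0,-1,20],0,0],[[0,-1,20],0,0],[[0,-1,15],0,0],[[0,0,7],0,0],[[0,0,0],0,0]]}}

```text
clock: 6.3
eef_pos: [452.5, -74.9, 239.8]
tcp_rot: [-3.137, -0.008, -0.331]
contact_force: [-1.0, 0.7, 0.8]
opening: 0.001
```

```bash
python3 d.py 48 0 66
```

```text
t 6.3 tip [454.1 -74.6  66.8] yaw [-3.1369 -0.0081 -0.3307] turn 0.003771073708102035 F [-1.   0.7  0.8] open 0.0014941240507115854
box tip -82.7 2.5 shift tool [130.7   3.    1.9]
```

Request:
{"fn": "step_arm", "kwargs": {"commands": [[[8,1,0],0,0],[[8,1,0],0,0],[[6,0.5,0],0,0],[[5,0,0],0,0],[[5,0,0],0,0],[[5,0,0],0,0]]}}

```text
clock: 7.05
eef_pos: [490.0, -90.5, 241.7]
tcp_rot: [-3.136, -0.011, -0.331]
contact_force: [-1.0, 0.2, -1.3]
opening: -0.003
```

```bash
python3 d.py 48 0 66
```

```text
t 7.05 tip [492.  -90.3  68.7] yaw [-3.1365 -0.0106 -0.3309] turn 0.0035849377886392197 F [-1.   0.2 -1.3] open -0.0026126264253517315
box tip -41.7 0.1 shift tool [89.7  0.4  3.7]
```

Request:
{"fn": "step_arm", "kwargs": {"commands": [[[5,0,1.5],0,0],[[5,0,1],0,0],[[5,0,1],0,0],[[5,0,0.5],0,0]]}}

```text
clock: 7.55
eef_pos: [509.9, -97.3, 237.5]
tcp_rot: [-3.137, -0.009, -0.331]
contact_force: [-1.1, 0.6, -0.2]
opening: 0.002
```

```bash
python3 d.py 48 0 66; python3 - <<'E'
from h import *
a=grab_frame('top')[115:255,270:400];b=grab_frame('scene')[140:240,140:290]
b=cv2.resize(b,None,fx=3.5,fy=3.5,interpolation=3);a=cv2.resize(a,(260,280),interpolation=3)
c=np.zeros((350,785,3),'uint8');c[:280,:260]=a;c[:350,260:785]=b
cv2.imwrite('pics/c5.png',np.clip(255*(c/255.)**.5,0,255).astype('uint8'))
E
```

```text
t 7.55 tip [511.7 -97.   64.5] yaw [-3.1366 -0.0094 -0.3308] turn 0.0036630486479587443 F [-1.1  0.6 -0.2] open 0.002398637662284669
box tip -20.9 0.2 shift tool [68.9  0.4 -0.8]
```

View pics/c5.png

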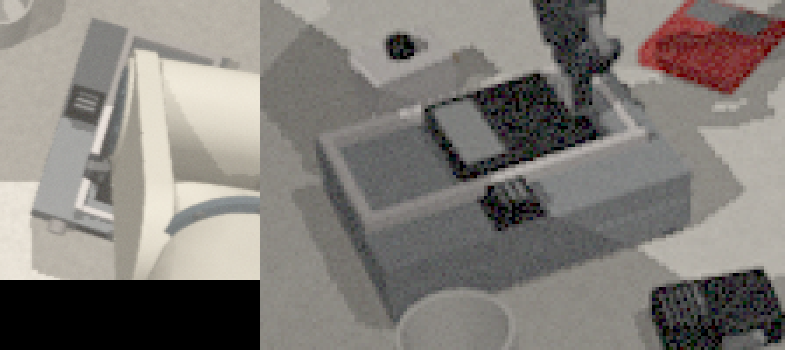

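The scene view shows the cover sliding flat past the sunken hook, with the well opening behind it. I'll keep pushing.

Request:
{"fn": "step_arm", "kwargs": {"commands": [[[6,0,-0.5],0,0],[[6,0,0],0,0],[[6,0,0.2],0,0],[[6,0,0.2],0,0],[[6,0,0.2],0,0],[[6,0,0.2],0,0],[[5,0,0.2],0,0],[[4,0,0.2],0,0],[[3,0,0],0,0]]}}

```text
clock: 8.78
eef_pos: [558.6, -114.1, 237.4]
tcp_rot: [-3.137, -0.01, -0.331]
contact_force: [-0.6, 0.1, 1.6]
opening: 0.001
```

```bash
python3 d.py 42 0 66
```

```text
t 8.775 tip [ 560.5 -113.8   64.4] yaw [-3.1365 -0.0099 -0.3309] turn 0.003570695160545423 F [-0.6  0.1  1.6] open 0.0011019153928978548
box tip 30.7 0.4 shift tool [11.3  0.4 -1.5]
```

Request:
{"fn": "step_arm", "kwargs": {"commands": [[[4,0,-0.5],0,0],[[4,0,-0.5],0,0],[[3,0,0],0,0]]}}

```text
clock: 9.15
eef_pos: [569.7, -117.9, 238.4]
tcp_rot: [-3.137, -0.01, -0.331]
contact_force: [-1.0, -0.0, 0.3]
opening: -0.001
```

```bash
python3 d.py 42 0 66;python3 - <<'E'
from h import *
b=grab_frame('scene')[140:240,140:290]
b=cv2.resize(b,None,fx=4,fy=4,interpolation=3)
cv2.imwrite('pics/c6.png',np.clip(255*(b/255.)**.5,0,255).astype('uint8'))
E
```

```text
t 9.15 tip [ 571.7 -117.6   65.4] yaw [-3.1366 -0.0101 -0.3308] turn 0.0036685212888503127 F [-1.  -0.   0.3] open -0.001355286052806672
box tip 42.5 0.4 shift tool [-0.5  0.4 -0.6]
```

View pics/c6.png

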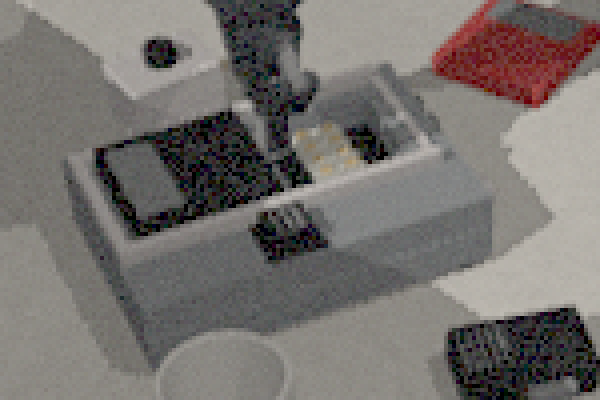

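The cover is close to the end stop and the well contacts are visible. I'll nudge it further in small steps and watch the force.

Request:
{"fn": "step_arm", "kwargs": {"commands": [[[2,0,0],0,0],[[2,0,0],0,0]]}}

```text
clock: 9.45
eef_pos: [573.9, -119.3, 238.5]
tcp_rot: [-3.137, -0.01, -0.331]
contact_force: [-0.5, -0.2, 1.1]
opening: -0.0
```

Request:
{"fn": "step_arm", "kwargs": {"commands": [[[2,0,0],0,0]]}}

```text
clock: 9.57
eef_pos: [575.9, -120.0, 238.5]
tcp_rot: [-3.137, -0.01, -0.331]
contact_force: [-2.0, 1.5, -0.0]
opening: 0.0
```

Backing off, lifting and moving clear of the cameras to measure.

Request:
{"fn": "step_arm", "kwargs": {"commands": [[[-10,0,0],0,0],[[-15,0,0],0,0],[[0,0,-30],0,0],[[0,0,-40],0,0],[[-40,0,-20],0,0],[[-40,0,0],0,0],[[-40,0,0],0,0],[[0,0,0],0,0]]}}

```text
clock: 10.58
eef_pos: [426.9, -69.8, 328.7]
tcp_rot: [-3.137, -0.009, -0.331]
contact_force: [-0.0, -0.3, -1.0]
opening: 0.001
```

```bash
python3 d.py 42 0 66;python3 - <<'E'
from h import *
m=camera_model('wrist');b=grab_frame('wrist');a=grab_frame('scene')[140:240,140:290]
P=np.load('P.npy')
for p in[(56,45,76),(56,-45,76),(40,36,58),(152,0,68),(-40,36,58),(60,76,74)]:print(p,proj('wrist',b2w(p,P),m).round())
a=cv2.resize(a,(420,280),interpolation=3)
b=cv2.resize(b[:280],(384,210)) if 0 else b[:300,130:510]
c=np.zeros((300,800,3),'uint8');c[:300,:380]=b;c[:280,380:800]=a
cv2.imwrite('pics/c7.png',np.clip(255*(c/255.)**.5,0,255).astype('uint8'))
E
```

```text
t 10.575 tip [428.6 -69.5 155.7] yaw [-3.1367 -0.0089 -0.3306] turn 0.0038263229336465976 F [-0.  -0.3 -1. ] open 0.000956858057749286
box tip -108.5 -1.1 shift tool [ 1.497e+02 -1.000e-01  9.110e+01]
(56, 45, 76) [172. -84.]
(56, -45, 76) [336. -83.]
(40, 36, 58) [196. -39.]
(152, 0, 68) [ 255. -315.]
(-40, 36, 58) [201.  96.]
(60, 76, 74) [116. -91.]
```

View pics/c7.png

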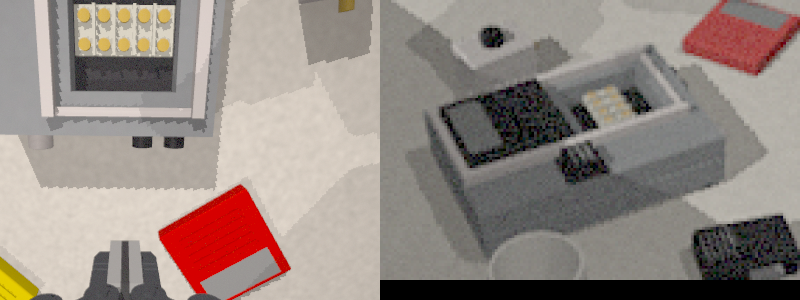

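The wrist view shows the well open with its contacts. The cover's near edge is out of frame, so I'll do one more check from higher up and further forward.

Request:
{"fn": "step_arm", "kwargs": {"commands": [[[10,0,-40],0,0],[[30,0,-40],0,0],[[40,0,-10],0,0],[[40,0,0],0,0],[[20,0,0],0,0],[[0,0,0],0,0]]}}

```text
clock: 11.42
eef_pos: [569.5, -119.2, 424.1]
tcp_rot: [-3.136, -0.017, -0.331]
contact_force: [-0.3, 0.3, -0.1]
opening: -0.0
```

```bash
python3 - <<'E'
from h import *
m=camera_model('wrist');b=grab_frame('wrist')
P=np.load('P.npy')
for p in[(56,45,76),(56,-45,76),(40,36,58),(40,-36,58),(152,0,68),(-40,36,58),(60,76,74)]:print(p,proj('wrist',b2w(p,P),m).round())
np.savez('m.npz',R=m['R'],t=m['t'])
c=cv2.resize(b[:300,130:510],None,fx=2,fy=2,interpolation=3)
cv2.imwrite('pics/c8.png',np.clip(255*(c/255.)**.5,0,255).astype('uint8'))
E
```

```text
(56, 45, 76) [208. 155.]
(56, -45, 76) [302. 155.]
(40, 36, 58) [219. 167.]
(40, -36, 58) [290. 167.]
(152, 0, 68) [255.  48.]
(-40, 36, 58) [221. 238.]
(60, 76, 74) [176. 150.]
```

View pics/c8.png

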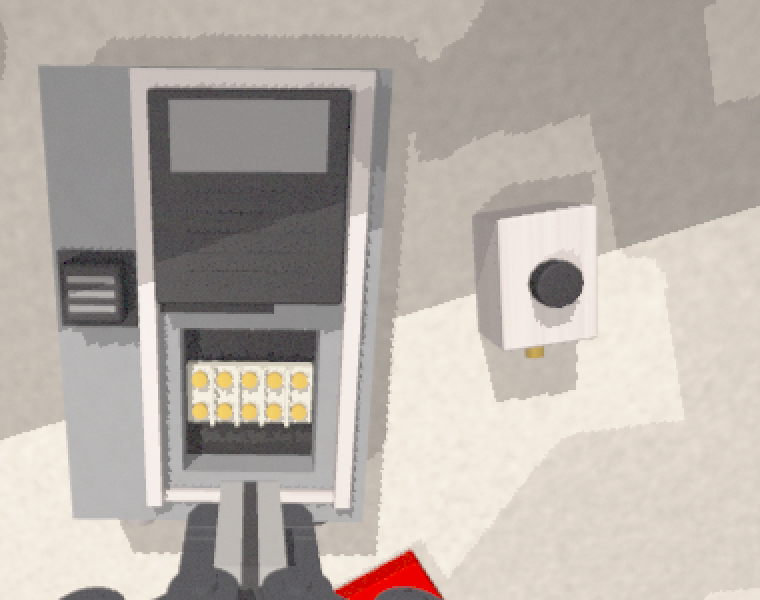

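The well is fully open, spanning crop y 328–470. A strip of deck shows between it and the cover's near edge at y≈303. The cover lies square against the end stop at y≈90, and the tab is down.

```bash
python3 -c "
from rig import *
print(sense()['contact_force']);print(sign_off())"
```

```text
[-0.27734941  0.27613789  0.44070109]
the job is handed in; nothing more can be done
None
```

The terminal well is fully open, and I handed the job in at about 11.5 s of the 38 s allowed.

- **Tab:** I pressed it straight down with the shut fingers until it bottomed. The fingertips stopped 74 mm above the table, and the largest reaction I read was about 35 N upward. That force came through the fingertips, and the wrist limit is 120 N.
- **Cover:** I pushed it along its guides with the shut fingers until it lay flat at the end stop. The forces I read stayed below about 3 N.
- **Last check:** The final wrist picture shows the whole well uncovered, with a strip of deck between it and the cover. The cover sits square on the parking deck and the tab is down. I did not feel a distinct bump at the end stop, so contact there is judged from the picture only.
- **Bystanders:** The attenuator shows undisturbed in that picture. The mug and mic show undisturbed in the scene picture taken just before it. The arm is clear of everything, with a contact force of about 0 N.
- **Disagreement:** My fitted position for the box differed from the wrist camera by about 3–4 mm along the slide. I allowed for this when pressing and pushing.

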